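# Set a steering damper: seat the clicker, back it out 8 clicks, cap it

## Task

Set the damping on the motorcycle steering damper: turn the fluted knob on top of it clockwise until you feel it come gently against its closed seat, without forcing it, then back it out anticlockwise exactly 8 clicks from there. Let go, fit the dust cap down over the knob until it sits flat on the damper, and leave the other things on the bench where they lie.

Things in the scene. Friction and masses are not known exactly. Their poses are not given: they have to be found in the camera images.
- damper: Rotary steering damper bolted to a dark steel plate (176 x 92 x 10 mm, from x = -58 to +118 mm); it cannot move. A round aluminium drum, 72 mm in diameter, stands at the -x end, behind it (+x) a lower box-shaped chamber with a small fixed brass screw. Origin: on the knob's axis at bench level, z up. The drum's flat cover is 48 mm above the bench. Only the fluted knob on the drum turns.
- knob_centre (a point): Point on the knob's upright axis, 62 mm above the bench (belongs to the damper, does not turn). The knob is a fluted aluminium cylinder 33 mm in diameter, from 49.5 to 76 mm above the bench, without pointer or mark; nothing within 80 mm of it is higher than the 48 mm cover. Seen from above, clockwise closes it and anticlockwise opens it.
- needle_tip (a point): Tip of the damping needle, hidden in the drum; the knob lifts it 2 mm a turn (0.1 mm a click), far finer than its pose reading: count clicks by feel. 20 clicks a turn, 18 degrees each; about 0.09 N m leaves a click, then the knob snaps into the next. Let go between two, it falls into the nearer. At the start it stands about 3 to 7 clicks open, how many is not known.
- needle_seat (a point): The needle's closed seat, fixed in the drum 16 mm above the bench on the knob's axis; the tip is level with it when just closed. Here the torque does not fall off after a click but climbs, at about 1.5 N m/rad: from 0.15 N m the needle is seated, over 0.4 N m it is damaged. Let go there, the knob springs back to the seat's own click, which counts as 0 clicks out.
- dust_cap: Loose black plastic dust cap that stands mouth down on the bench right of the damper: a ribbed cup 45 mm in outer diameter and 34 mm high, bore 39 mm wide and 31 mm deep. Origin: centre of its open rim (the underside), z up. It goes over the knob with 3 mm of play to each side; fully home its rim lies on the damper's cover, 48 mm above the bench, with nothing holding it but its weight (about 50 g).
- ring_spanner: Loose steel combination spanner, 178 x 24 x 7 mm, lying beside the plate at its +y side. Origin: centre of its underside. Bystander.
- spare_nut: Loose steel lock nut, 22 x 20 x 13 mm, on the bench at the plate's +y side. Origin: centre of its underside. Bystander.
- mount_bolt: Loose hex bolt with nut, 52 x 18 x 16 mm, lying on the bench at the plate's +y side. Origin: centre of its underside. Bystander.
- pliers: Loose pliers with red handles, 165 x 54 x 13 mm, farther back on the bench. Origin: centre of their underside. Bystander.
Mind the look-alikes: they are no part of the job. Several things have the shape of the dust_cap; the one meant has the colours described above.

How it is judged:
By the outcome, as a careful person would: the job done as asked, in the order asked, and still so for the second after the job is handed in, with the robot touching nothing.
It also fails if it takes over 72 s, if anything falls off the work surface, if the arm or the gripper's body presses on something with over 40 N, if the wrist force passes 120 N, or if a joint passes its speed limit or range.

## Robot

A 7-joint arm with a two-finger parallel gripper is mounted at the origin on a cart in front of the work surface, level with it; the furniture and walls round the work are solid. World frame = base frame: x ahead of the robot, y to its left, z up, the work surface at z = 0. Lengths are in m, angles in rad, forces in N, time in s.
With the tool pointing down it reaches from about 0.35 to 0.9 m from the base axis. Payload 7.2 kg.
Tool frame: the origin (TCP) lies at the very end of the fingers, on their centre line; the grasp point (between the pads) lies 19 mm behind it (ctrl.tcp_to_grasp is the distance from the TCP to the grasp point, in m); z points along the fingers, y is the line along which they close (so a half turn about z gives the same grasp; the last joint's range is limited). The gripper opens to 85 mm and grips with 20 to 120 N. Pads are 22 mm wide; open, the fingers measure 114 mm over their backs; the gripper's body (76 mm by 85 mm) begins 54 mm behind the grasp point. The pads swing forward as they close: fully open they stand 13 mm farther back than shut.
Start: joints at [1.095, 0.411, -0.013, 1.596, 0.006, 1.134, -0.082], TCP at [0.248, -0.574, 0.231] pointing down, gripper open.
Joint ranges: [-2.95, 2.95], [-0.29, 1.99], [-1.47, 1.44], [0.14, 2.54], [-1.03, 4.17], [0.13, 1.85], [-2.86, 2.86]. Speed limits (rad/s): [2.39, 2.39, 3.01, 3.01, 3.14, 3.14, 3.14].

## Interface

Orientations are given as a rotation vector (axis times angle).
In Python, from plant import ctrl gives the robot as it stands.
- The arm moves only by the shell command python3 -m pendant 'ROWS' [FORCE]. ROWS is JSON, a list of rows, each a list of 3 entries, a list of its own where there are three numbers: the opening, from -1 (shut) to 1 (fully open), then the shift along the tool's x, y, z in m, then the turn, a rotation vector about the tool's x, y, z in degrees. In form: [[gripper, [tx, ty, tz], [rx, ry, rz]], ...]. A call has 1 to 20 rows; each row is the pose to reach, as a shift and turn from the pose commanded when the call began, along the tool's axes at that moment; what a row does not reach only later rows make up. A row lasts 1/12 s, in which the tool goes at most 41.7 mm and 7.16 degrees, less where a joint would pass 70% of its speed; a pose out of reach is approached as far as the arm can. A call with a gripper value outside its range is refused whole. The fingers move at their own pace and stop on an object; FORCE is the grip in N (left out, the last holds). Time passes only in rows, so rows that repeat a pose let the fingers close. It gives the time, the measured TCP pose, the force, the opening and the grip force at its end, in the units of the state.
- ctrl.read_state(): the state, without advancing time (a new reading comes with each control period).
- ctrl.snapshot(name): name is "side" or "top" or "wrist"; returns the picture (384x512x3 uint8, blue, green, red); there is no depth.
- ctrl.camera_info(name): a dict with "mtx" (3x3 intrinsics, pixels), "dist_coeffs" ([k1, k2, p1, p2, k3] as OpenCV has them; the pictures are not rectified), "cam_to_world" (4x4, takes a point from camera to world coordinates). Camera axes: x right, y down, z forward; pixel columns grow to the right and rows downward; lengths in m; the calibration is good to about 2 mm. A picture is of the moment at which its call begins: read the wrist's pose just before it. camera_info takes no time and is no camera call; for the wrist camera it gives the pose at the moment of the call.
- ctrl.close_job(): hands the job in; it is judged then, once.
Trained networks look in the newest picture that a camera, given by its name, has taken for a name from the list of things; names that differ only in an ending like _2 or _b are one class to them, and where a whole thing is asked for, a point or a joint stands for the part that bears it (a point fixed in the world has none). Each returns a list of dicts, best first, with "confidence" (0 to 1); they miss things now and then, are a little off and sometimes report something else, mostly with a low value. They report only what shows in the picture. A call takes as long as a camera call. They do not tell look-alikes from the thing itself.
- ctrl.search_frame(camera, target): "bbox" ([centre column, centre row, width, height] in pixels, round what is visible of it).
The state is a dict: "time_s": time; "joints": joint angles; "dq": joint speeds; "tau": joint torques, N m; "eef_pos": TCP position; "tool_rot": TCP orientation; "force": force on the tool from outside, world axes, zero at the start; "wrist_torque": the same for the moment, N m; "width": finger opening in m; "gripper_force": force on a finger pad.
Only numpy, scipy, OpenCV 4.12 (cv2) and the standard library are available. Lean on these libraries where they do the work, as an engineer would, in place of code of your own. Each camera call takes 0.05 s, during which the arm holds its last target. There are 200 camera calls.

## Working session

There is one attempt and no reset: what is moved stays moved. The work goes in short steps, Python scripts to look and compute and a shell command to move; the robot and the scene stay as the last step left them, time stands still between calls to the robot, and variables do not carry over. Pictures are saved under pics/ and viewed, at most 10 in all, crops included, and the job is handed in when it is done.

```bash
ls; mkdir -p pics
cat > h.py <<'E'
import numpy as np,cv2
from plant import ctrl
def snap(cam,fn):
    im=ctrl.snapshot(cam); cv2.imwrite('pics/'+fn,im); return im
def px2w(cam,u,v,z,info=None):
    i=info or ctrl.camera_info(cam); T=np.array(i["cam_to_world"])
    p=cv2.undistortPoints(np.array([[[u,v]]],float),np.array(i["mtx"]),np.array(i["dist_coeffs"])).ravel()
    d=T[:3,:3]@[p[0],p[1],1]; o=T[:3,3]
    return o+d*(z-o[2])/d[2]
E
python3 - <<'E'
from h import *
a=snap("top","top0.png");
for n in ["dust_cap","damper","knob_centre"]:
    for r in ctrl.search_frame("top",n):
        b=r["bbox"]; print(n,np.round(b,1),round(r["confidence"],2),np.round(px2w("top",b[0],b[1],0.034 if n=="dust_cap" else .076 if n[0]=="k" else 0.03),4))
b=snap("side","side0.png")
cv2.imwrite("pics/both0.png",cv2.resize(np.hstack([a,b]),(800,300)))
s=ctrl.read_state(); print(s); print(ctrl.tcp_to_grasp, np.round(ctrl.camera_info("top")["cam_to_world"],3))
E
```

```text
pics
dust_cap [280.8 222.3  22.3  22.3] 0.92 [0.4766 0.1258 0.034 ]
dust_cap [361.6 205.5  22.2  18.2] 0.89 [ 0.4804 -0.0627  0.034 ]
dust_cap [330.9 236.4  23.1  22.2] 0.8 [0.4248 0.022  0.034 ]
damper [209.2 224.7  58.3  85.4] 0.95 [0.5011 0.2849 0.03  ]
knob_centre [209.2 223.9  63.6  84.9] 0.94 [0.4948 0.2806 0.076 ]
{'time_s': 0.25, 'joints': array([ 1.09480579,  0.41150165, -0.01271833,  1.59655092,  0.00558317,
        1.13429193, -0.08222949]), 'dq': array([ 0.00120938, -0.00040462, -0.00012753, -0.00203111,  0.00133829,
       -0.00068016, -0.00132843]), 'tau': array([-8.63768832e-05, -6.00049925e+01,  6.81197774e-01, -2.99242276e+01,
        1.39008407e-02,  7.68895552e-03, -1.41294993e-05]), 'eef_pos': array([ 0.24777226, -0.57356469,  0.23090313]), 'tool_rot': array([-3.07583734e+00, -6.35972607e-01,  2.73620625e-04]), 'force': array([-0.05420452,  0.08083533, -0.38697029]), 'wrist_torque': array([0.02969993, 0.00518416, 0.00298224]), 'gripper_force': 0.0, 'width': 0.085698389882341}
0.0187 [[-0.181 -0.955  0.236  0.338]
 [-0.983  0.177 -0.038  0.203]
 [-0.005 -0.239 -0.971  0.97 ]
 [ 0.     0.     0.     1.   ]]
```

View pics/top0.png

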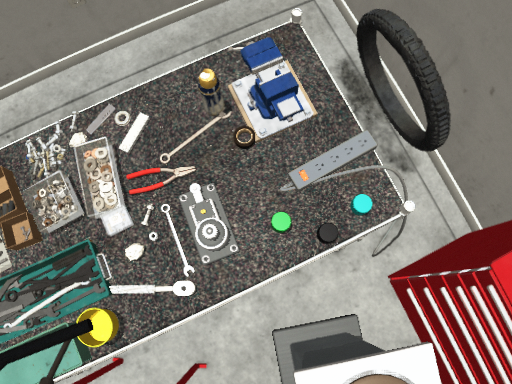

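The top picture shows three cap-shaped things: green (281,222), cyan (362,205) and black (328,234). The black one fits the description. The damper's knob is near (210,232). I'll confirm both in an enlarged crop.

Run:
```python
from h import *
a=cv2.imread('pics/top0.png')
c=cv2.resize(a[170:270,175:375],None,fx=4,fy=4,interpolation=cv2.INTER_CUBIC); cv2.imwrite('pics/crop0.png',c)
for u,v,z in [(209.8,232,.076),(330.9,236.4,.03),(328,233,.034)]: print(np.round(px2w("top",u,v,z),4))
```

```text
[0.4773 0.2821 0.076 ]
[0.4252 0.0212 0.03  ]
[0.4335 0.0267 0.034 ]
```

View pics/crop0.png

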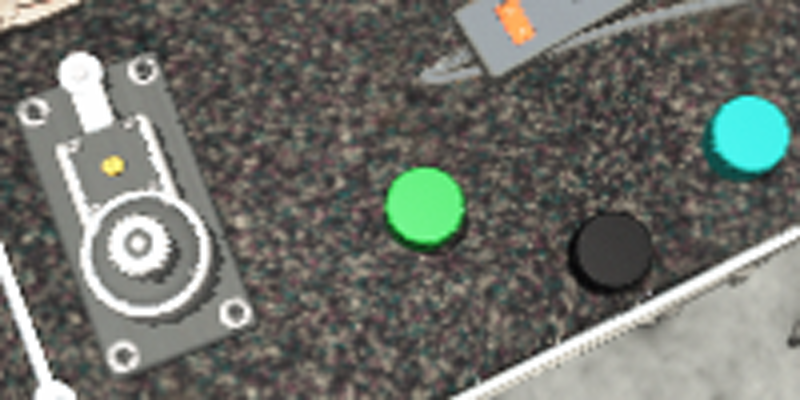

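The crop confirms the black cap at crop (613,250), which is full-frame (328,232.5) and about (0.434, 0.027) in world. The knob top is at crop (140,243), which is full-frame (210,231) and about (0.48, 0.281). I'll go above the knob, turning the wrist about -97° so joint 7 starts near zero.

```bash
python3 -m pendant '[[1,[0.326,-0.321,0.02],[0,0,-50]],[1,[0.326,-0.321,0.02],[0,0,-50]],[1,[0.326,-0.321,0.02],[0,0,-50]],[1,[0.326,-0.321,0.02],[0,0,-50]],[1,[0.326,-0.321,0.02],[0,0,-50]],[1,[0.326,-0.321,0.02],[0,0,-50]],[1,[0.326,-0.321,0.02],[0,0,-50]],[1,[0.326,-0.321,0.02],[0,0,-50]],[1,[0.326,-0.321,0.02],[0,0,-50]],[1,[0.326,-0.321,0.02],[0,0,-50]],[1,[0.552,-0.693,0.05],[0,0,-97]],[1,[0.552,-0.693,0.05],[0,0,-97]],[1,[0.552,-0.693,0.05],[0,0,-97]],[1,[0.552,-0.693,0.05],[0,0,-97]],[1,[0.552,-0.693,0.05],[0,0,-97]],[1,[0.552,-0.693,0.05],[0,0,-97]],[1,[0.552,-0.693,0.05],[0,0,-97]],[1,[0.552,-0.693,0.05],[0,0,-97]],[1,[0.552,-0.693,0.05],[0,0,-97]],[1,[0.552,-0.693,0.05],[0,0,-97]]]'
python3 -c "
from plant import ctrl;s=ctrl.read_state();print(s['joints'],s['eef_pos'],s['tool_rot'])"
```

```text
time_s: 1.92
eef_pos: [0.4704, 0.2242, 0.1851]
tool_rot: [1.563, 2.725, -0.0]
force: [0.8, -0.5, 0.5]
width: 0.0854
gripper_force: 0.0
[ 0.04712514  0.37571181 -0.73249343  1.86489145  0.2942012   1.01124511
 -0.2798093 ] [0.4703929  0.22422728 0.18513758] [ 1.56295524e+00  2.72474948e+00 -6.72806677e-05]
```

```bash
python3 -m pendant '[[1,[0.04,0.032,0.005],[0,0,0]],[1,[0.04,0.032,0.005],[0,0,0]],[1,[0.04,0.032,0.005],[0,0,0]],[1,[0.04,0.032,0.005],[0,0,0]]]'
python3 - <<'E'
from h import *
s=ctrl.read_state(); i=ctrl.camera_info("wrist"); print(s['joints'],s['eef_pos'],s['tool_rot'],np.round(i['cam_to_world'],3),s['wrist_torque'])
a=snap("wrist","w1.png")
for n in ["knob_centre","damper"]:
  for r in ctrl.search_frame("wrist",n):
    b=r["bbox"]; print(n,np.round(b,1),round(r["confidence"],2),np.round(px2w("wrist",b[0],b[1],0.076,i),4))
E
```

```text
time_s: 2.25
eef_pos: [0.4772, 0.2733, 0.1798]
tool_rot: [-1.56, -2.726, 0.002]
force: [-0.9, -0.8, 0.2]
width: 0.0858
gripper_force: 0.0
[-0.05246777  0.43272056 -0.7235735   1.80308487  0.32922812  1.0311276
 -0.3710036 ] [0.47721095 0.27325189 0.17978104] [-1.55964393e+00 -2.72636399e+00  1.64080331e-03] [[ 0.862  0.487  0.138  0.442]
 [ 0.506 -0.829 -0.238  0.333]
 [-0.002  0.275 -0.961  0.321]
 [ 0.     0.     0.     1.   ]] [-0.04080158 -0.02477947 -0.01827105]
knob_centre [291.4 168.2 177.8 129.7] 0.87 [0.4946 0.3032 0.076 ]
damper [289.2 168.7 176.2 133.2] 0.92 [0.4932 0.3019 0.076 ]
```

View pics/w1.png

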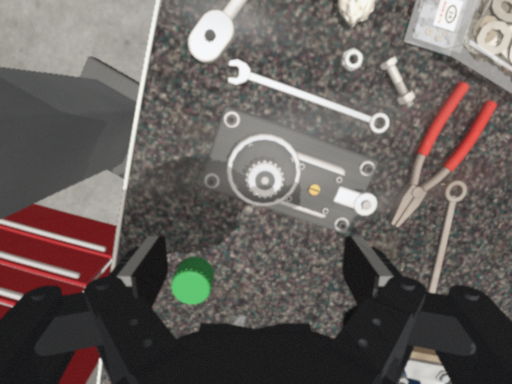

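The wrist view shows the knob top at about (264.5,180), with the drum ring centred near (263.5,172). The spanner, nut and bolt lie clear of the fingers. Next I'll convert the pixels.

Run:
```python
from h import *
s=ctrl.read_state(); i=ctrl.camera_info("wrist")
a=cv2.imread('pics/w1.png'); 
R=cv2.Rodrigues(np.array(s['tool_rot']))[0]
for u,v,z in [(264.5,180,.076),(263.5,172,.048),(264.5,171,.048)]:
    p=px2w("wrist",u,v,z,i); print(np.round(p,4),np.round(R.T@(p-s['eef_pos']),4))
p=px2w("top",210,230.75,.076); print(p)
cv2.imwrite('pics/w1c.png',cv2.resize(a[125:220,215:315],None,fx=6,fy=6,interpolation=cv2.INTER_CUBIC))
```

```text
[0.4815 0.2808 0.076 ] [0.0067 0.0079 0.1042]
[0.4812 0.2811 0.048 ] [0.0072 0.0078 0.1322]
[0.4815 0.2824 0.048 ] [0.0081 0.0088 0.1322]
[0.47990861 0.28128527 0.076     ]
```

View pics/w1c.png

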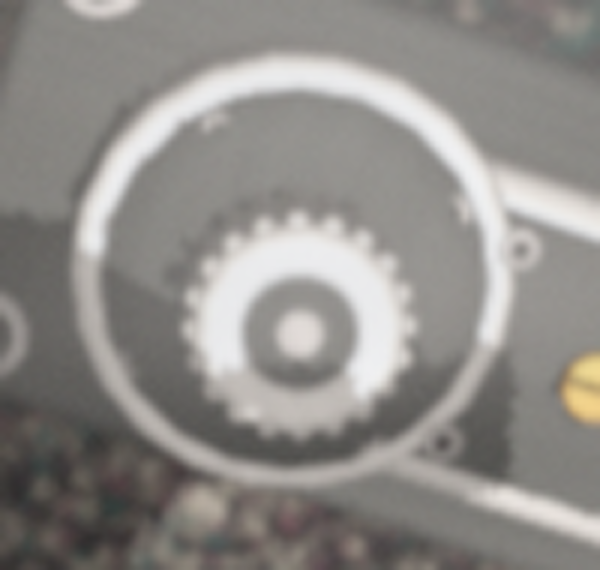

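```bash
python3 -m pendant '[[1,[0.007,0.008,0.04],[0,0,0]],[1,[0.007,0.008,0.08],[0,0,0]],[1,[0.007,0.008,0.10],[0,0,0]],[1,[0.007,0.008,0.12],[0,0,0]],[1,[0.007,0.008,0.128],[0,0,0]],[1,[0.007,0.008,0.128],[0,0,0]],[1,[0.007,0.008,0.128],[0,0,0]]]'
python3 -c "
from plant import ctrl;s=ctrl.read_state();print(s['eef_pos'],s['force'],s['wrist_torque'])"
```

```text
time_s: 2.98
eef_pos: [0.4816, 0.2826, 0.053]
tool_rot: [1.563, 2.724, 0.0]
force: [-0.7, -0.1, -0.4]
width: 0.0855
gripper_force: 0.0
[0.48158277 0.28260309 0.05297878] [-0.7179094  -0.05984692 -0.38551638] [0.00424018 0.00785442 0.01909509]
```

```bash
python3 -m pendant '[[1,[-0.001,-0.001,0.001],[0,0,0]],[-1,[-0.001,-0.001,0.001],[0,0,0]],[-1,[-0.001,-0.001,0.001],[0,0,0]],[-1,[-0.001,-0.001,0.001],[0,0,0]],[-1,[-0.001,-0.001,0.001],[0,0,0]],[-1,[-0.001,-0.001,0.001],[0,0,0]],[-1,[-0.001,-0.001,0.001],[0,0,0]],[-1,[-0.001,-0.001,0.001],[0,0,0]],[-1,[-0.001,-0.001,0.001],[0,0,0]],[-1,[-0.001,-0.001,0.001],[0,0,0]]]' 40
cat > st.py <<'E'
import numpy as np
from plant import ctrl
s=ctrl.read_state()
R=__import__('cv2').Rodrigues(np.array(s['tool_rot']))[0]
print('t',round(s['time_s'],2),'yaw',round(np.degrees(np.arctan2(R[1,0],R[0,0])),2),'Tz',round(s['wrist_torque'][2],3),'T',np.round(s['wrist_torque'][:2],2),'F',np.round(s['force'],1),'w',round(s['width'],4),'g',round(s['gripper_force'],1),'j7',round(s['joints'][6],2),np.round(s['eef_pos'],4))
E
python3 st.py
```

```text
time_s: 3.82
eef_pos: [0.4815, 0.2824, 0.052]
tool_rot: [1.562, 2.725, 0.003]
force: [1.5, 0.7, 4.9]
width: 0.0318
gripper_force: 39.8
t 3.82 yaw 120.35 Tz -0.073 T [-0.07 -0.24] F [1.5 0.7 4.9] w 0.0318 g 39.8 j7 -0.51 [0.4815 0.2824 0.052 ]
```

```bash
s(){ python3 st.py | cut -c1-75; }
python3 -m pendant '[[-1,[0,0,0],[0,0,3]],[-1,[0,0,0],[0,0,3]]]' >/dev/null; s
python3 -m pendant '[[-1,[0,0,0],[0,0,3]],[-1,[0,0,0],[0,0,3]]]' >/dev/null; s
python3 -m pendant '[[-1,[0,0,0],[0,0,3]],[-1,[0,0,0],[0,0,3]]]' >/dev/null; s
python3 -m pendant '[[-1,[0,0,0],[0,0,3]],[-1,[0,0,0],[0,0,3]]]' >/dev/null; s
python3 -m pendant '[[-1,[0,0,0],[0,0,3]],[-1,[0,0,0],[0,0,3]]]' >/dev/null; s
python3 -m pendant '[[-1,[0,0,0],[0,0,3]],[-1,[0,0,0],[0,0,3]]]' >/dev/null; s
python3 -m pendant '[[-1,[0,0,0],[0,0,3]],[-1,[0,0,0],[0,0,3]]]' >/dev/null; s
python3 -m pendant '[[-1,[0,0,0],[0,0,3]],[-1,[0,0,0],[0,0,3]]]' >/dev/null; s
python3 -m pendant '[[-1,[0,0,0],[0,0,3]],[-1,[0,0,0],[0,0,3]]]' >/dev/null; s
python3 -m pendant '[[-1,[0,0,0],[0,0,3]],[-1,[0,0,0],[0,0,3]]]' >/dev/null; s
python3 -m pendant '[[-1,[0,0,0],[0,0,3]],[-1,[0,0,0],[0,0,3]]]' >/dev/null; s
python3 -m pendant '[[-1,[0,0,0],[0,0,3]],[-1,[0,0,0],[0,0,3]]]' >/dev/null; s; python3 st.py
```

```text
t 3.98 yaw 117.2 Tz -0.011 T [-0.06 -0.31] F [ 2.1 -0.4  5.5] w 0.0318 g 39
t 4.15 yaw 114.21 Tz 0.112 T [-0.07 -0.24] F [ 0.5 -0.9  5.8] w 0.0319 g 39
t 4.32 yaw 111.2 Tz -0.043 T [-0.05 -0.2 ] F [ 1.5 -0.7  6.1] w 0.0318 g 39
t 4.48 yaw 108.2 Tz -0.067 T [-0.14 -0.16] F [ 1.3 -0.4  6.4] w 0.0315 g 39
t 4.65 yaw 105.19 Tz -0.183 T [-0.11 -0.14] F [ 0.8 -0.5  6.6] w 0.0319 g 3
t 4.82 yaw 102.19 Tz -0.142 T [-0.15 -0.2 ] F [ 0.  -0.7  5.9] w 0.0316 g 3
t 4.98 yaw 99.2 Tz -0.021 T [-0.11 -0.05] F [ 0.2 -0.1  6.5] w 0.0317 g 39.
t 5.15 yaw 96.22 Tz 0.086 T [-0.13 -0.06] F [ 0.7 -0.9  6.5] w 0.032 g 40.0
t 5.32 yaw 93.21 Tz -0.026 T [-0.21 -0.01] F [-0.2  0.2  6.7] w 0.0319 g 40
t 5.48 yaw 90.2 Tz -0.124 T [-0.17  0.  ] F [-0.  -0.2  6.5] w 0.0318 g 40.
t 5.65 yaw 87.2 Tz -0.144 T [-0.21 -0.  ] F [-0.5 -0.2  7.5] w 0.0316 g 40.
t 5.82 yaw 84.2 Tz -0.124 T [-0.19 -0.02] F [ 0.4 -1.6  7.8] w 0.0319 g 40.
t 5.82 yaw 84.2 Tz -0.124 T [-0.19 -0.02] F [ 0.4 -1.6  7.8] w 0.0319 g 40.0 j7 -1.04 [0.481  0.2823 0.052 ]
```

```bash
s(){ python3 st.py | cut -c1-75; python3 -c "
import sys
from plant import ctrl
sys.exit(ctrl.read_state()['wrist_torque'][2]>0.13)" || exit; }
python3 -m pendant '[[-1,[0,0,0],[0,0,3]],[-1,[0,0,0],[0,0,3]]]' >/dev/null; s
python3 -m pendant '[[-1,[0,0,0],[0,0,3]],[-1,[0,0,0],[0,0,3]]]' >/dev/null; s
python3 -m pendant '[[-1,[0,0,0],[0,0,3]],[-1,[0,0,0],[0,0,3]]]' >/dev/null; s
python3 -m pendant '[[-1,[0,0,0],[0,0,3]],[-1,[0,0,0],[0,0,3]]]' >/dev/null; s
python3 -m pendant '[[-1,[0,0,0],[0,0,3]],[-1,[0,0,0],[0,0,3]]]' >/dev/null; s
python3 -m pendant '[[-1,[0,0,0],[0,0,3]],[-1,[0,0,0],[0,0,3]]]' >/dev/null; s
python3 -m pendant '[[-1,[0,0,0],[0,0,3]],[-1,[0,0,0],[0,0,3]]]' >/dev/null; s
python3 -m pendant '[[-1,[0,0,0],[0,0,3]],[-1,[0,0,0],[0,0,3]]]' >/dev/null; s
python3 -m pendant '[[-1,[0,0,0],[0,0,3]],[-1,[0,0,0],[0,0,3]]]' >/dev/null; s
python3 -m pendant '[[-1,[0,0,0],[0,0,3]],[-1,[0,0,0],[0,0,3]]]' >/dev/null; s
python3 -m pendant '[[-1,[0,0,0],[0,0,3]],[-1,[0,0,0],[0,0,3]]]' >/dev/null; s
python3 -m pendant '[[-1,[0,0,0],[0,0,3]],[-1,[0,0,0],[0,0,3]]]' >/dev/null; s; python3 st.py
```

```text
t 5.98 yaw 81.21 Tz -0.032 T [-0.16  0.16] F [-0.3 -0.6  7.7] w 0.0319 g 40False
```

```bash
s(){ python3 st.py | cut -c1-75; python3 -c "
import sys
from plant import ctrl
sys.exit(int(ctrl.read_state()['wrist_torque'][2]>0.13))" || exit; }
python3 -m pendant '[[-1,[0,0,0],[0,0,3]],[-1,[0,0,0],[0,0,3]]]' >/dev/null; s
python3 -m pendant '[[-1,[0,0,0],[0,0,3]],[-1,[0,0,0],[0,0,3]]]' >/dev/null; s
python3 -m pendant '[[-1,[0,0,0],[0,0,3]],[-1,[0,0,0],[0,0,3]]]' >/dev/null; s
python3 -m pendant '[[-1,[0,0,0],[0,0,3]],[-1,[0,0,0],[0,0,3]]]' >/dev/null; s
python3 -m pendant '[[-1,[0,0,0],[0,0,3]],[-1,[0,0,0],[0,0,3]]]' >/dev/null; s
python3 -m pendant '[[-1,[0,0,0],[0,0,3]],[-1,[0,0,0],[0,0,3]]]' >/dev/null; s
python3 -m pendant '[[-1,[0,0,0],[0,0,3]],[-1,[0,0,0],[0,0,3]]]' >/dev/null; s
python3 -m pendant '[[-1,[0,0,0],[0,0,3]],[-1,[0,0,0],[0,0,3]]]' >/dev/null; s
python3 -m pendant '[[-1,[0,0,0],[0,0,3]],[-1,[0,0,0],[0,0,3]]]' >/dev/null; s
python3 -m pendant '[[-1,[0,0,0],[0,0,3]],[-1,[0,0,0],[0,0,3]]]' >/dev/null; s
python3 -m pendant '[[-1,[0,0,0],[0,0,3]],[-1,[0,0,0],[0,0,3]]]' >/dev/null; s
python3 -m pendant '[[-1,[0,0,0],[0,0,3]],[-1,[0,0,0],[0,0,3]]]' >/dev/null; s; python3 st.py
```

```text
t 6.15 yaw 78.23 Tz 0.089 T [-0.13  0.16] F [ 0.3 -1.1  7.5] w 0.0318 g 40.
t 6.32 yaw 75.22 Tz -0.011 T [-0.15  0.16] F [-0.7  0.2  8.3] w 0.0316 g 40
t 6.48 yaw 72.21 Tz -0.126 T [-0.14  0.13] F [-2.  -0.8  7.8] w 0.0317 g 40
t 6.65 yaw 69.21 Tz -0.104 T [-0.25  0.26] F [-2.6 -1.1  7.7] w 0.0319 g 40
t 6.82 yaw 66.21 Tz -0.153 T [-0.17  0.25] F [-1.7 -0.8  8.5] w 0.0321 g 40
t 6.98 yaw 63.22 Tz -0.011 T [-0.19  0.23] F [-0.9 -1.   7.8] w 0.0317 g 40
t 7.15 yaw 60.24 Tz 0.116 T [-0.15  0.27] F [-2.2 -1.   8.6] w 0.0316 g 40.
t 7.32 yaw 57.23 Tz -0.035 T [-0.09  0.25] F [-1.5 -0.3  8.3] w 0.0316 g 40
t 7.48 yaw 54.22 Tz -0.048 T [-0.18  0.34] F [-1.7 -0.9  7.3] w 0.0315 g 40
t 7.65 yaw 51.22 Tz -0.116 T [-0.2   0.35] F [-1.7 -0.4  8.9] w 0.0316 g 40
t 7.82 yaw 48.22 Tz -0.1 T [-0.16  0.32] F [-1.9  0.4  9.9] w 0.0318 g 40.1
t 7.98 yaw 45.23 Tz -0.03 T [-0.1   0.39] F [-2.3 -0.3  7.5] w 0.0317 g 40.
t 7.98 yaw 45.23 Tz -0.03 T [-0.1   0.39] F [-2.3 -0.3  7.5] w 0.0317 g 40.1 j7 -1.61 [0.4805 0.2825 0.052 ]
```

```bash
s(){ python3 st.py | cut -c1-75; python3 -c "
import sys
from plant import ctrl
sys.exit(int(ctrl.read_state()['wrist_torque'][2]>0.14))" || exit; }
python3 -m pendant '[[-1,[0,0,0],[0,0,3]],[-1,[0,0,0],[0,0,3]]]' >/dev/null; s
python3 -m pendant '[[-1,[0,0,0],[0,0,3]],[-1,[0,0,0],[0,0,3]]]' >/dev/null; s
python3 -m pendant '[[-1,[0,0,0],[0,0,3]],[-1,[0,0,0],[0,0,3]]]' >/dev/null; s
python3 -m pendant '[[-1,[0,0,0],[0,0,3]],[-1,[0,0,0],[0,0,3]]]' >/dev/null; s
python3 -m pendant '[[-1,[0,0,0],[0,0,3]],[-1,[0,0,0],[0,0,3]]]' >/dev/null; s
python3 -m pendant '[[-1,[0,0,0],[0,0,3]],[-1,[0,0,0],[0,0,3]]]' >/dev/null; s
python3 -m pendant '[[-1,[0,0,0],[0,0,3]],[-1,[0,0,0],[0,0,3]]]' >/dev/null; s
python3 -m pendant '[[-1,[0,0,0],[0,0,3]],[-1,[0,0,0],[0,0,3]]]' >/dev/null; s
python3 -m pendant '[[-1,[0,0,0],[0,0,3]],[-1,[0,0,0],[0,0,3]]]' >/dev/null; s
python3 -m pendant '[[-1,[0,0,0],[0,0,3]],[-1,[0,0,0],[0,0,3]]]' >/dev/null; s
python3 -m pendant '[[-1,[0,0,0],[0,0,3]],[-1,[0,0,0],[0,0,3]]]' >/dev/null; s
python3 -m pendant '[[-1,[0,0,0],[0,0,3]],[-1,[0,0,0],[0,0,3]]]' >/dev/null; s; python3 st.py
```

```text
t 8.15 yaw 42.25 Tz 0.066 T [-0.01  0.4 ] F [-2.6 -0.6  7.6] w 0.0318 g 40.
t 8.32 yaw 39.24 Tz -0.045 T [-0.03  0.4 ] F [-2.2 -0.6  8.1] w 0.0316 g 40
t 8.48 yaw 36.23 Tz -0.075 T [-0.08  0.41] F [-1.9  0.9  8.1] w 0.0319 g 40
t 8.65 yaw 33.23 Tz -0.074 T [-0.1   0.43] F [-2.4  1.2  8.5] w 0.0319 g 40
t 8.82 yaw 30.23 Tz -0.158 T [-0.13  0.39] F [-2.   0.7  8.3] w 0.0319 g 40
t 8.98 yaw 27.24 Tz 0.009 T [0.06 0.48] F [-2.4 -0.2  8.5] w 0.0322 g 40.1 
t 9.15 yaw 24.26 Tz 0.062 T [-0.01  0.53] F [-2.7  0.7  7.3] w 0.0318 g 40.
t 9.32 yaw 21.25 Tz -0.045 T [0.02 0.53] F [-1.3  0.4  8.7] w 0.032 g 40.1 
t 9.48 yaw 18.24 Tz -0.012 T [0.12 0.54] F [-2.3  0.9  8.3] w 0.0319 g 40.1
t 9.65 yaw 15.24 Tz -0.184 T [0.03 0.49] F [-2.9  0.8  8.1] w 0.0315 g 40.1
t 9.82 yaw 12.24 Tz -0.055 T [0.2  0.59] F [-2.2  0.9  8.5] w 0.0317 g 40.2
t 9.98 yaw 9.26 Tz -0.062 T [0.1  0.53] F [-3.6  1.   7.9] w 0.0318 g 40.1 
t 9.98 yaw 9.26 Tz -0.062 T [0.1  0.53] F [-3.6  1.   7.9] w 0.0318 g 40.1 j7 -2.13 [0.4802 0.283  0.052 ]
```

```bash
s(){ python3 st.py | cut -c1-75; python3 -c "
import sys
from plant import ctrl
sys.exit(int(ctrl.read_state()['wrist_torque'][2]>0.14))" || exit; }
python3 -m pendant '[[-1,[0,0,0],[0,0,3]],[-1,[0,0,0],[0,0,3]]]' >/dev/null; s
python3 -m pendant '[[-1,[0,0,0],[0,0,3]],[-1,[0,0,0],[0,0,3]]]' >/dev/null; s
python3 -m pendant '[[-1,[0,0,0],[0,0,3]],[-1,[0,0,0],[0,0,3]]]' >/dev/null; s
python3 -m pendant '[[-1,[0,0,0],[0,0,3]],[-1,[0,0,0],[0,0,3]]]' >/dev/null; s
python3 -m pendant '[[-1,[0,0,0],[0,0,3]],[-1,[0,0,0],[0,0,3]]]' >/dev/null; s
python3 -m pendant '[[-1,[0,0,0],[0,0,3]],[-1,[0,0,0],[0,0,3]]]' >/dev/null; s
python3 -m pendant '[[-1,[0,0,0],[0,0,3]],[-1,[0,0,0],[0,0,3]]]' >/dev/null; s
python3 -m pendant '[[-1,[0,0,0],[0,0,3]],[-1,[0,0,0],[0,0,3]]]' >/dev/null; s;  python3 st.py
```

```text
t 10.15 yaw 6.26 Tz 0.007 T [0.15 0.54] F [-2.  1.  8.] w 0.0315 g 40.1 j7 
t 10.32 yaw 3.26 Tz -0.032 T [0.12 0.52] F [-1.5  0.9  8.2] w 0.0316 g 40.1
t 10.48 yaw 0.26 Tz 0.007 T [0.17 0.55] F [-2.7  1.   8.4] w 0.0321 g 40.1 
t 10.65 yaw -2.75 Tz -0.094 T [0.39 0.58] F [-2.8  0.9  7.1] w 0.0316 g 40.
t 10.82 yaw -5.75 Tz -0.026 T [0.21 0.52] F [-2.3  1.4  7.4] w 0.0316 g 40.
t 10.98 yaw -8.73 Tz 0.035 T [0.21 0.57] F [-2.6  1.5  7.6] w 0.0316 g 40.1
t 11.15 yaw -11.71 Tz 0.085 T [0.18 0.54] F [-2.5  2.4  8.8] w 0.0317 g 40.
t 11.32 yaw -14.7 Tz 0.12 T [0.17 0.56] F [-2.1  1.5  7.6] w 0.0318 g 40.2 
t 11.32 yaw -14.7 Tz 0.12 T [0.17 0.56] F [-2.1  1.5  7.6] w 0.0318 g 40.2 j7 -2.47 [0.4802 0.2833 0.052 ]
```

```bash
s(){ python3 st.py | cut -c1-75; }
python3 -m pendant '[[-1,[0,0,0],[0,0,1]]]' >/dev/null; s
python3 -m pendant '[[-1,[0,0,0],[0,0,1]]]' >/dev/null; s
python3 -m pendant '[[-1,[0,0,0],[0,0,0]]]' >/dev/null; s
python3 -m pendant '[[-1,[0,0,0],[0,0,0]]]' >/dev/null; s
python3 -m pendant '[[-1,[0,0,0],[0,0,0]]]' >/dev/null; s
```

```text
t 11.4 yaw -15.53 Tz 0.343 T [0.22 0.55] F [-2.6  2.4  8.2] w 0.0317 g 40.1
t 11.48 yaw -16.56 Tz 0.219 T [0.14 0.55] F [-2.2  2.5  7.6] w 0.0317 g 40.
t 11.57 yaw -16.58 Tz 0.258 T [0.19 0.5 ] F [-2.1  1.9  8.4] w 0.0319 g 40.
t 11.65 yaw -16.53 Tz 0.25 T [0.2  0.55] F [-2.6  1.4  6.7] w 0.0318 g 40.1
t 11.73 yaw -16.52 Tz 0.286 T [0.19 0.58] F [-2.4  1.6  7.3] w 0.0317 g 40.
```

Seated at about 0.25 N m and yaw -16.5°. The detents lie on a grid of 118.5° - 18n, so the seat's own click is at -7.5° and 8 clicks out is at yaw 136.5°, a turn of -153°.

```bash
s(){ python3 st.py | cut -c1-75; }
python3 -m pendant '[[-1,[0,0,0],[0,0,-6]],[-1,[0,0,0],[0,0,-12]],[-1,[0,0,0],[0,0,-18]],[-1,[0,0,0],[0,0,-24]],[-1,[0,0,0],[0,0,-30]],[-1,[0,0,0],[0,0,-36]],[-1,[0,0,0],[0,0,-42]],[-1,[0,0,0],[0,0,-48]],[-1,[0,0,0],[0,0,-54]],[-1,[0,0,0],[0,0,-60]],[-1,[0,0,0],[0,0,-66]],[-1,[0,0,0],[0,0,-72]],[-1,[0,0,0],[0,0,-72]]]' >/dev/null; s
python3 -m pendant '[[-1,[0,0,0],[0,0,-6]],[-1,[0,0,0],[0,0,-12]],[-1,[0,0,0],[0,0,-18]],[-1,[0,0,0],[0,0,-24]],[-1,[0,0,0],[0,0,-30]],[-1,[0,0,0],[0,0,-36]],[-1,[0,0,0],[0,0,-42]],[-1,[0,0,0],[0,0,-48]],[-1,[0,0,0],[0,0,-54]],[-1,[0,0,0],[0,0,-54]]]' >/dev/null; s
python3 -m pendant '[[-1,[0,0,0],[0,0,-3]],[-1,[0,0,0],[0,0,-3]]]' >/dev/null; s
python3 -m pendant '[[-1,[0,0,0],[0,0,-3]],[-1,[0,0,0],[0,0,-3]]]' >/dev/null; s
python3 -m pendant '[[-1,[0,0,0],[0,0,-3]],[-1,[0,0,0],[0,0,-3]]]' >/dev/null; s
python3 -m pendant '[[-1,[0,0,0],[0,0,-3]],[-1,[0,0,0],[0,0,-3]]]' >/dev/null; s
python3 -m pendant '[[-1,[0,0,0],[0,0,-3]],[-1,[0,0,0],[0,0,-3]]]' >/dev/null; s
python3 -m pendant '[[-1,[0,0,0],[0,0,-3]],[-1,[0,0,0],[0,0,-3]]]' >/dev/null; s
python3 -m pendant '[[-1,[0,0,0],[0,0,-3]],[-1,[0,0,0],[0,0,-3]]]' >/dev/null; s
python3 -m pendant '[[-1,[0,0,0],[0,0,-3]],[-1,[0,0,0],[0,0,-3]]]' >/dev/null; s
python3 -m pendant '[[-1,[0,0,0],[0,0,-3]],[-1,[0,0,0],[0,0,-3]]]' >/dev/null; s; python3 st.py
```

```text
t 12.82 yaw 55.76 Tz 0.008 T [-0.01  0.4 ] F [-2.6 -0.7  9.4] w 0.0317 g 40
t 13.65 yaw 109.73 Tz 0.026 T [-0.1  -0.04] F [ 0.6 -0.9  7.2] w 0.0318 g 4
t 13.82 yaw 112.54 Tz 0.129 T [-0.07 -0.17] F [ 1.6 -0.5  6.4] w 0.0317 g 4
t 13.98 yaw 115.54 Tz 0.137 T [ 0.05 -0.22] F [2.1 0.3 6.9] w 0.0317 g 39.8
t 14.15 yaw 118.53 Tz 0.033 T [-0.01 -0.25] F [1.  0.5 6.6] w 0.032 g 39.9 
t 14.32 yaw 121.51 Tz -0.139 T [-0.04 -0.24] F [ 1.  -0.1  5.5] w 0.0317 g 
t 14.48 yaw 124.52 Tz -0.049 T [-0.01 -0.27] F [ 1.4 -0.1  6.7] w 0.0316 g 
t 14.65 yaw 127.53 Tz 0.06 T [-0.01 -0.38] F [ 2.2 -0.3  6. ] w 0.0316 g 39
t 14.82 yaw 130.54 Tz 0.044 T [ 0.05 -0.35] F [ 0.8 -0.3  5.9] w 0.0316 g 3
t 14.98 yaw 133.54 Tz 0.032 T [ 0.04 -0.42] F [1.7 0.1 5.8] w 0.0317 g 39.8
t 15.15 yaw 136.53 Tz -0.024 T [ 0.09 -0.48] F [2.8 0.6 6. ] w 0.0317 g 39.
t 15.15 yaw 136.53 Tz -0.024 T [ 0.09 -0.48] F [2.8 0.6 6. ] w 0.0317 g 39.9 j7 -0.27 [0.4817 0.2825 0.052 ]
```

Eight clicks confirmed: the torque is zero at the detent at 136.5°. Next: release, rise, and go above the black cap with the fingers along the bench edge.

```bash
python3 -m pendant '[[1,[0,0,0],[0,0,0]],[1,[0,0,0],[0,0,0]],[1,[0,0,0],[0,0,0]],[1,[0,0,0],[0,0,0]],[1,[0,0,-0.03],[0,0,0]],[1,[0,0,-0.07],[0,0,0]],[1,[0,0,-0.1],[0,0,0]],[1,[0,0,-0.11],[0,0,0]]]'
python3 -m pendant '[[1,[-0.142,-0.218,0],[0,0,-60]],[1,[-0.142,-0.218,0],[0,0,-60]],[1,[-0.142,-0.218,0],[0,0,-60]],[1,[-0.142,-0.218,0],[0,0,-60]],[1,[-0.142,-0.218,0],[0,0,-60]],[1,[-0.142,-0.218,0],[0,0,-60]],[1,[-0.142,-0.218,0],[0,0,-60]],[1,[-0.142,-0.218,0],[0,0,-60]],[1,[-0.142,-0.218,0],[0,0,-60]],[1,[-0.142,-0.218,0],[0,0,-60]],[1,[-0.142,-0.218,0],[0,0,-60]],[1,[-0.142,-0.218,0],[0,0,-60]]]'
python3 - <<'E'
from h import *
s=ctrl.read_state(); i=ctrl.camera_info("wrist"); R=cv2.Rodrigues(np.array(s['tool_rot']))[0]; print(s['joints'],s['eef_pos'])
a=snap("wrist","w2.png")
for r in ctrl.search_frame("wrist","dust_cap"):
    b=r["bbox"]; p=px2w("wrist",b[0],b[1],0.02,i); print(np.round(b,1),round(r["confidence"],2),np.round(p,4),np.round(R.T@(p-s['eef_pos']),4))
E
python3 st.py
```

```text
time_s: 15.82
eef_pos: [0.4818, 0.2835, 0.1655]
tool_rot: [1.166, 2.914, 0.007]
force: [0.1, 0.3, 1.1]
width: 0.0857
gripper_force: 0.0
time_s: 16.82
eef_pos: [0.4329, 0.0264, 0.1611]
tool_rot: [0.443, -3.11, -0.0]
force: [0.1, 0.4, 0.2]
width: 0.0853
gripper_force: 0.0
[ 0.75877711  0.36148592 -1.1027518   2.06880344  0.40003395  0.94358913
  1.29390008] [0.43288976 0.0264357  0.16111209]
[252.6 180.2  50.1  51.3] 0.9 [0.4359 0.025  0.02  ] [-0.0025 -0.0022  0.1411]
[150.1 200.9  54.1  49.5] 0.81 [ 0.485  -0.0676  0.02  ] [-0.0238 -0.1048  0.1411]
[329.4 243.5  43.9  53.3] 0.61 [0.4789 0.1206 0.02  ] [-0.0706  0.0775  0.1411]
t 16.92 yaw -163.7 Tz -0.017 T [ 0.05 -0.  ] F [0.1 0.7 0.5] w 0.0852 g 0.0 j7 1.29 [0.4329 0.0266 0.1612]
```

View pics/w2.png

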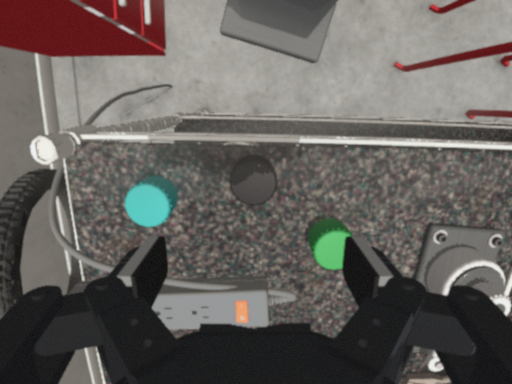

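The black cap is at (253,180) between the fingers, with green at (329,243) and cyan at (150,201) clear of them. A rail runs along rows 118–140, so I'll check its height in the side picture.

View pics/side0.png

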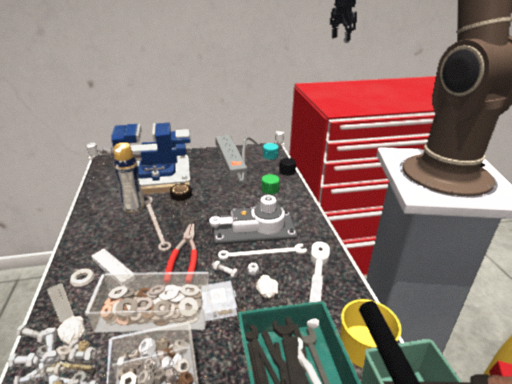

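The side view shows the rail is only a flat edge trim, with the cap near (288,166), so I can descend.

```bash
python3 -m pendant '[[1,[-0.002,-0.002,0.04],[0,0,0]],[1,[-0.002,-0.002,0.08],[0,0,0]],[1,[-0.002,-0.002,0.11],[0,0,0]],[1,[-0.002,-0.002,0.13],[0,0,0]],[1,[-0.002,-0.002,0.145],[0,0,0]],[1,[-0.002,-0.002,0.149],[0,0,0]],[1,[-0.002,-0.002,0.149],[0,0,0]],[-1,[-0.002,-0.002,0.149],[0,0,0]],[-1,[-0.002,-0.002,0.149],[0,0,0]],[-1,[-0.002,-0.002,0.149],[0,0,0]],[-1,[-0.002,-0.002,0.149],[0,0,0]],[-1,[-0.002,-0.002,0.149],[0,0,0]],[-1,[-0.002,-0.002,0.149],[0,0,0]],[-1,[-0.002,-0.002,0.149],[0,0,0]]]' 30
python3 st.py
python3 -m pendant '[[-1,[0,0,-0.02],[0,0,0]],[-1,[0,0,-0.06],[0,0,0]],[-1,[0,0,-0.1],[0,0,0]],[-1,[0,0,-0.13],[0,0,0]],[-1,[0,0,-0.13],[0,0,0]]]' >/dev/null; python3 st.py
```

```text
time_s: 18.08
eef_pos: [0.4362, 0.0246, 0.0134]
tool_rot: [-0.446, 3.108, -0.001]
force: [-1.2, -1.2, 8.0]
width: 0.0432
gripper_force: 29.4
t 18.08 yaw -163.66 Tz 0.11 T [-0.04  0.37] F [-1.2 -1.2  8. ] w 0.0432 g 29.4 j7 1.0 [0.4362 0.0246 0.0134]
t 18.5 yaw -163.65 Tz 0.011 T [-0.04 -0.07] F [ 1.7 -0.6 -0.7] w 0.0435 g 31.8 j7 1.27 [0.4385 0.0255 0.1476]
```

```bash
python3 -m pendant '[[-1,[-0.113,0.235,0],[0,0,0]],[-1,[-0.113,0.235,0],[0,0,0]],[-1,[-0.113,0.235,0],[0,0,0]],[-1,[-0.113,0.235,0],[0,0,0]],[-1,[-0.113,0.235,0],[0,0,0]],[-1,[-0.113,0.235,0],[0,0,0]],[-1,[-0.113,0.235,0],[0,0,0]],[-1,[-0.113,0.235,0],[0,0,0]],[-1,[-0.113,0.235,0.03],[0,0,0]],[-1,[-0.113,0.235,0.03],[0,0,0]],[-1,[-0.113,0.235,0.03],[0,0,0]],[-1,[-0.113,0.235,0.03],[0,0,0]]]' >/dev/null; python3 st.py
python3 - <<'E'
from h import *
i=ctrl.camera_info("wrist")
a=snap("wrist","w3.png")
b=snap("side","s3.png"); 
c=np.hstack([a[120:300,170:350],b[130:270,200:340].repeat(1,0) if 0 else cv2.resize(b[150:260,210:320],(180,180))])
cv2.imwrite('pics/c3.png',cv2.resize(c,None,fx=2.2,fy=2.2,interpolation=cv2.INTER_CUBIC))
# where the cap top centre (z=rim+.034) and knob would project
s=ctrl.read_state(); T=np.linalg.inv(np.array(i['cam_to_world']))
z=s['eef_pos'][2]-.0134
for nm,P in [('captop',[*s['eef_pos'][:2],z+.034]),('knobtop',[.4811,.2825,.076]),('cover',[.4811,.2825,.048])]:
    r=cv2.Rodrigues(T[:3,:3])[0]; print(nm,cv2.projectPoints(np.array([P]),r,T[:3,3],np.array(i['mtx']),np.array(i['dist_coeffs']))[0].ravel())
for r in ctrl.search_frame("wrist","dust_cap"): print(r)
E
```

```text
t 19.5 yaw -163.71 Tz 0.03 T [0.01 0.03] F [ 1.4 -0.5  0.7] w 0.0429 g 31.8 j7 0.73 [0.478  0.2809 0.1129]
captop [256.02841231 265.38606309]
knobtop [255.99240487 222.14479553]
cover [255.87181275 207.42941653]
{'bbox': [68.8, 141.2, 69.0, 60.9], 'confidence': 0.9}
{'bbox': [255.4, 246.8, 90.5, 108.2], 'confidence': 0.86}
```

View pics/c3.png

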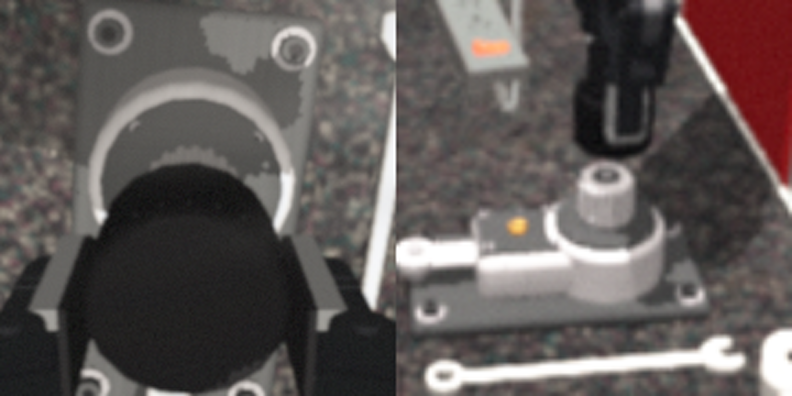

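View pics/w3.png

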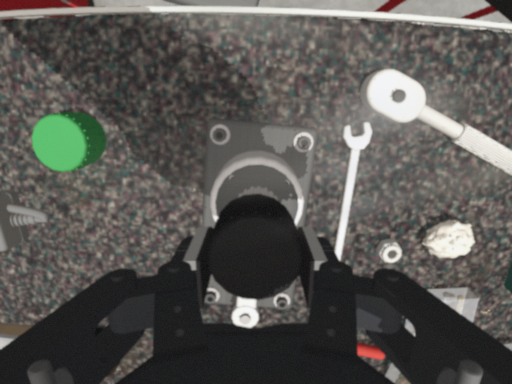

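The cap hangs upright between the fingers, its top disc spanning roughly rows 213–298 around column 255. That is about 10 px above where the TCP projects, so I'll fit the silhouette to get its offset along tool x.

```bash
cat > fit.py <<'E'
from h import *
i=ctrl.camera_info("wrist"); s=ctrl.read_state()
Tw=np.eye(4); Tw[:3,:3]=cv2.Rodrigues(np.array(s['tool_rot']))[0]; Tw[:3,3]=s['eef_pos']
C=np.linalg.inv(Tw)@np.array(i['cam_to_world'])   # cam in tool
T=np.linalg.inv(C); rv=cv2.Rodrigues(T[:3,:3])[0]; K=np.array(i['mtx']); D=np.array(i['dist_coeffs'])
th=np.linspace(0,6.283,90)
def box(cx,cy,ztop,h=.034,r=.0225):
    P=np.array([[cx+r*np.cos(t),cy+r*np.sin(t),z] for t in th for z in (ztop,ztop+h)])
    q=cv2.projectPoints(P,rv,T[:3,3],K,D)[0].reshape(-1,2)
    a,b=q[:90*2:2],q[1::2]
    return [round(float(v),1) for v in (q[:,0].min(),q[:,0].max(),q[:,1].min(),q[:,1].max(),a[:,1].min(),a[:,1].max())]
if __name__=="__main__":
    # pickup: TCP .1612; cap top at tool z .127
    print("w2 obs rows 154.5-205.8 cols 227.5-277.6"); 
    for cx in (-.006,-.003,0,.003): print(cx,box(cx,-.002,.1612-.034))
    print("w3 obs rows 192.7-300.9 cols 210-300.7")
    zt=.0134-.034
    for cx in (0,.003,.006):
        for dz in (0,.004): print(cx,dz,box(cx,0,zt+dz))
    for f,(x0,x1,y0,y1) in {'w2':(222,285,145,215),'w3':(252,259,170,310)}.items():
        g=cv2.cvtColor(cv2.imread(f'pics/{f}.png'),cv2.COLOR_BGR2GRAY)[y0:y1,x0:x1]
        if f=='w3': print(list(zip(range(y0,y1,2),g.mean(1).astype(int)[::2])))
        else: print(list(zip(range(y0,y1,2),g[:,27:33].mean(1).astype(int)[::2])))
E
python3 fit.py
```

```text
w2 obs rows 154.5-205.8 cols 227.5-277.6
-0.006 [228.5, 276.9, 157.2, 210.2, 163.7, 210.2]
-0.003 [228.4, 276.9, 154.3, 207.3, 160.5, 207.3]
0 [228.4, 277.0, 151.4, 204.3, 157.2, 204.3]
0.003 [228.3, 277.0, 148.4, 201.3, 153.9, 201.3]
w3 obs rows 192.7-300.9 cols 210-300.7
0 0 [205.2, 304.5, 194.1, 305.3, 217.3, 305.3]
0 0.004 [206.6, 303.1, 192.0, 300.1, 214.0, 300.1]
0.003 0 [204.9, 304.8, 188.8, 300.0, 210.8, 300.0]
0.003 0.004 [206.2, 303.4, 186.8, 294.9, 207.6, 294.9]
0.006 0 [204.5, 305.1, 183.4, 294.6, 204.1, 294.6]
0.006 0.004 [205.9, 303.8, 181.5, 289.6, 201.2, 289.6]
[(145, np.int64(97)), (147, np.int64(71)), (149, np.int64(78)), (151, np.int64(73)), (153, np.int64(69)), (155, np.int64(54)), (157, np.int64(51)), (159, np.int64(51)), (161, np.int64(54)), (163, np.int64(58)), (165, np.int64(58)), (167, np.int64(59)), (169, np.int64(59)), (171, np.int64(61)), (173, np.int64(66)), (175, np.int64(74)), (177, np.int64(80)), (179, np.int64(81)), (181, np.int64(81)), (183, np.int64(80)), (185, np.int64(79)), (187, np.int64(77)), (189, np.int64(76)), (191, np.int64(75)), (193, np.in
[... 999 characters left out ...]
), (244, np.int64(34)), (246, np.int64(33)), (248, np.int64(33)), (250, np.int64(32)), (252, np.int64(32)), (254, np.int64(31)), (256, np.int64(32)), (258, np.int64(32)), (260, np.int64(31)), (262, np.int64(31)), (264, np.int64(31)), (266, np.int64(32)), (268, np.int64(31)), (270, np.int64(30)), (272, np.int64(32)), (274, np.int64(31)), (276, np.int64(32)), (278, np.int64(32)), (280, np.int64(30)), (282, np.int64(32)), (284, np.int64(30)), (286, np.int64(32)), (288, np.int64(31)), (290, np.int64(30)), (292, np.int64(31)), (294, np.int64(31)), (296, np.int64(31)), (298, np.int64(84)), (300, np.int64(185)), (302, np.int64(197)), (304, np.int64(194)), (306, np.int64(185)), (308, np.int64(164))]
```

Run:
```python
from fit import *
zt=.0134-.034
for cx in (-.002,0,.002):
    for dz in (.008,.012): print(cx,dz,box(cx,0,zt+dz))
i2=ctrl.camera_info("side"); M=np.linalg.inv(np.array(i2['cam_to_world'])); r2=cv2.Rodrigues(M[:3,:3])[0]
pr=lambda P: cv2.projectPoints(np.array(P,float),r2,M[:3,3],np.array(i2['mtx']),np.array(i2['dist_coeffs']))[0].reshape(-1,2)
p=s['eef_pos']
for dz in (0,.005,.010):
    z=p[2]-.0134-dz; q=pr([[p[0]+.0225*np.cos(t),p[1]+.0225*np.sin(t),z] for t in th]); print('rim',dz,q.min(0),q.max(0))
k=np.array([.4811,.2825])
q=pr([[k[0]+.0165*np.cos(t),k[1]+.0165*np.sin(t),.076] for t in th]); print('knobtop',q.min(0),q.max(0))
b=cv2.imread('pics/s3.png'); g=cv2.cvtColor(b,cv2.COLOR_BGR2GRAY)
print('col266',list(zip(range(175,205),g[175:205,264:269].mean(1).astype(int).tolist())))
for row in (186,190,202): print(row,list(zip(range(254,284),g[row,254:284].tolist())))
```

```text
-0.002 0.008 [208.0, 301.7, 193.4, 298.4, 215.0, 298.4]
-0.002 0.012 [209.2, 300.5, 191.3, 293.6, 211.9, 293.6]
0 0.008 [207.8, 301.8, 190.0, 295.1, 210.9, 295.1]
0 0.012 [209.0, 300.6, 188.0, 290.3, 207.9, 290.3]
0.002 0.008 [207.6, 302.0, 186.6, 291.7, 206.7, 291.7]
0.002 0.012 [208.9, 300.8, 184.7, 287.0, 203.9, 287.0]
rim 0 [259.45075701 183.5584755 ] [281.29197939 195.08031889]
rim 0.005 [259.40401871 185.5789051 ] [281.17119248 197.16536991]
rim 0.01 [259.35761172 187.58602409] [281.05128214 199.23605012]
knobtop [260.7871667  194.80890652] [276.55472192 203.48848009]
col266 [(175, 32), (176, 30), (177, 35), (178, 45), (179, 44), (180, 42), (181, 36), (182, 36), (183, 34), (184, 37), (185, 37), (186, 40), (187, 33), (188, 29), (189, 19), (190, 19), (191, 18), (192, 19), (193, 44), (194, 95), (195, 145), (196, 162), (197, 135), (198, 121), (199, 113), (200, 147), (201, 202), (202, 227), (203, 221), (204, 181)]
186 [(254, 96), (255, 101), (256, 100), (257, 96), (258, 85), (259, 55), (260, 23), (261, 20), (262, 19), (263, 19), (264, 20), (265, 16), (266, 16), (267, 47), (268, 102)
[... 157 characters left out ...]
(283, 86)]
190 [(254, 99), (255, 93), (256, 94), (257, 95), (258, 101), (259, 91), (260, 61), (261, 36), (262, 17), (263, 17), (264, 19), (265, 19), (266, 18), (267, 19), (268, 22), (269, 34), (270, 45), (271, 43), (272, 40), (273, 39), (274, 31), (275, 32), (276, 28), (277, 25), (278, 19), (279, 24), (280, 55), (281, 82), (282, 82), (283, 69)]
202 [(254, 88), (255, 90), (256, 89), (257, 104), (258, 121), (259, 116), (260, 141), (261, 196), (262, 218), (263, 243), (264, 242), (265, 241), (266, 224), (267, 218), (268, 214), (269, 214), (270, 210), (271, 205), (272, 201), (273, 194), (274, 166), (275, 140), (276, 88), (277, 58), (278, 47), (279, 47), (280, 49), (281, 49), (282, 53), (283, 52)]
```

```bash
python3 -m pendant '[[-1,[-0.004,0.001,0],[0,0,0]],[-1,[-0.004,0.001,0.01],[0,0,0]],[-1,[-0.004,0.001,0.02],[0,0,0]],[-1,[-0.004,0.001,0.02],[0,0,0]]]' >/dev/null; python3 st.py
python3 -m pendant '[[-1,[0,0,0.004],[0,0,0]],[-1,[0,0,0.004],[0,0,0]]]' >/dev/null; python3 st.py
python3 -m pendant '[[-1,[0,0,0.004],[0,0,0]],[-1,[0,0,0.004],[0,0,0]]]' >/dev/null; python3 st.py
```

```text
t 19.98 yaw -163.64 Tz 0.05 T [-0.07 -0.04] F [-0.3  0.  -0.9] w 0.043 g 31.8 j7 0.7 [0.4804 0.2831 0.0899]
t 20.15 yaw -163.61 Tz -0.009 T [0.01 0.05] F [ 0.5 -0.4  0.2] w 0.0429 g 31.8 j7 0.7 [0.4807 0.284  0.0873]
t 20.32 yaw -163.62 Tz 0.029 T [-0. -0.] F [-0.3 -0.7 -0.3] w 0.043 g 31.8 j7 0.7 [0.481  0.2841 0.0837]
```

```bash
python3 -m pendant '[[-1,[0,-0.001,0.004],[0,0,0]],[-1,[0,-0.001,0.008],[0,0,0]],[-1,[0,-0.001,0.008],[0,0,0]]]' >/dev/null; python3 st.py
python3 -m pendant '[[-1,[0,0,0.005],[0,0,0]],[-1,[0,0,0.01],[0,0,0]],[-1,[0,0,0.01],[0,0,0]]]' >/dev/null; python3 st.py
python3 -m pendant '[[-1,[0,0,0.002],[0,0,0]],[-1,[0,0,0.002],[0,0,0]],[-1,[0,0,0.002],[0,0,0]]]' >/dev/null; python3 st.py
```

```text
t 20.57 yaw -163.65 Tz 0.013 T [0.03 0.  ] F [-0.9 -0.6 -0.4] w 0.0434 g 31.8 j7 0.69 [0.4813 0.2827 0.0755]
t 20.82 yaw -163.63 Tz -0.022 T [-0.02  0.03] F [ 0.3 -0.9 -1.2] w 0.0431 g 31.8 j7 0.68 [0.4811 0.2828 0.0652]
t 21.07 yaw -163.63 Tz 0.02 T [-0.02 -0.  ] F [ 0.8  0.1 -0.8] w 0.0429 g 31.8 j7 0.68 [0.4815 0.2832 0.0642]
```

```bash
python3 -m pendant '[[-1,[0,0,0.002],[0,0,0]],[-1,[0,0,0.002],[0,0,0]]]' >/dev/null; python3 st.py
python3 -m pendant '[[-1,[0,0,0.001],[0,0,0]],[-1,[0,0,0.001],[0,0,0]]]' >/dev/null; python3 st.py
```

```text
t 21.23 yaw -163.64 Tz 0.01 T [ 0.03 -0.01] F [ 0.1  0.1 -0.4] w 0.0429 g 31.8 j7 0.67 [0.4815 0.2831 0.0621]
t 21.4 yaw -163.64 Tz -0.012 T [-0.07  0.13] F [-1.5  0.4  2. ] w 0.0429 g 32.0 j7 0.67 [0.4816 0.2832 0.0615]
```

Contact begins at rim height of about 48 mm, as expected. Next: release, rise and look.

```bash
python3 -m pendant '[[1,[0,0,0],[0,0,0]],[1,[0,0,0],[0,0,0]],[1,[0,0,0],[0,0,0]],[1,[0,0,0],[0,0,0]],[1,[0,0,0],[0,0,0]],[1,[0,0,-0.02],[0,0,0]],[1,[0,0,-0.05],[0,0,0]],[1,[0,0,-0.09],[0,0,0]],[1,[0,0,-0.12],[0,0,0]],[1,[0,0,-0.12],[0,0,0]]]' >/dev/null; python3 st.py
python3 - <<'E'
from h import *
a=snap("wrist","w4.png"); b=snap("side","s4.png")
c=np.hstack([cv2.resize(a[60:310,130:380],(390,390)),cv2.resize(b[145:275,200:330],(390,390),interpolation=cv2.INTER_CUBIC)])
cv2.imwrite('pics/c4.png',c)
E
```

```text
t 22.23 yaw -163.61 Tz -0.063 T [ 0.09 -0.07] F [ 0.7  1.3 -0.1] w 0.0854 g 0.0 j7 0.8 [0.4834 0.2858 0.1873]
```

View pics/c4.png

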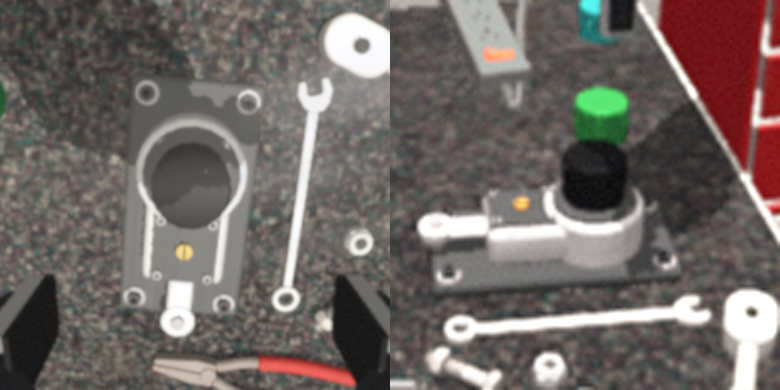

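The black cap sits level on the drum cover: at crop (192,185) in the wrist view and (595,175) in the side view. The other things lie undisturbed and the gripper is clear.

```bash
python3 -c "
from plant import ctrl;print(ctrl.close_job())"
```

```text
the job is handed in; nothing more can be done
None
```

The job is handed in at about 22 s: I seated the knob gently at about 0.25 N m, backed it out 8 clicks by torque and angle, and set the black dust cap flat on the damper, with nothing else on the bench moved.

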